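# Find the loose flange bolt on a fuel pump module and hold its cap up

## Robot

A 7-joint arm with a two-finger parallel gripper is mounted at the origin on the work surface. World frame = base frame: x ahead of the robot, y to its left, z up, the work surface at z = 0. Lengths are in m, angles in rad, forces in N, time in s.
With the tool pointing down it reaches from about 0.35 to 0.9 m from the base axis. Payload 8.1 kg.
Tool frame: the origin (TCP) lies at the centre of the arm's flange, where the gripper is bolted on; the fingertips stand 178 mm ahead of it and the grasp point (between the pads) lies 159 mm ahead of it; x points along the fingers, z is the direction in which the jaws open and shut, and the axes are right-handed (so a half turn about x gives the same grasp; the last joint's range is limited). The gripper opens to 92 mm and grips with 3 to 60 N. Pads are 19 mm wide; open, the fingers measure 130 mm over their backs; the gripper's body (75 mm by 190 mm) begins 47 mm behind the grasp point.
Start: joints at [-1.358, 0.434, 0.025, 1.573, -0.012, 1.134, -0.075], TCP at [0.194, 0.594, 0.405] pointing down, gripper open.
Joint ranges: [-2.62, 2.62], [-0.44, 2.09], [-1.27, 1.32], [0.08, 2.57], [-1.32, 4.46], [0.12, 2], [-2.74, 2.74]. Speed limits (rad/s): [2.22, 2.22, 3.01, 3.01, 3.14, 3.14, 3.14].

## Interface

Orientations are given as a rotation vector (axis times angle).
In Python, from cell import arm, get_image, search_frame, pinpoint gives the robot as it stands.
- The arm moves only by the tool arm_command, never from a script. Its argument "motion" is a list of rows, each a list of 7 numbers: the finger opening in mm, from 0 to 91.8, then the shift along the tool's x, y, z in mm, then the turn, a rotation vector about the tool's x, y, z in degrees. In form: [[fingers, x, y, z, ax, ay, az], ...]. A call has 1 to 5 rows; each row shifts and turns the commanded pose from where the row before left it, along the tool's axes as they then stand; what a row does not reach is not made up. A row lasts 1/8 s, in which the tool goes at most 62.5 mm and 10.7 degrees, less where a joint would pass 70% of its speed; a pose out of reach is approached as far as the arm can. A call with a gripper value outside its range is refused whole. The fingers move at their own pace and stop on an object; "newtons" is the grip in N (left out, the last holds). Time passes only in rows, so rows that do not move let the fingers close. It gives the time, the measured TCP pose, the force and the opening at its end, in the units of the state.
- arm.observe(): the state, without advancing time (a new reading comes with each control period).
- get_image(name): name is "scene" or "top"; returns a dict with "frame" (384x512x3 uint8, red, green, blue), "range_z" (384x512 float32, m along the optical axis (not along the pixel's ray), 0 where there is no reading), "K" (3x3 intrinsics, pixels), "origin" and "rotation" of the camera in the world. Camera axes: x right, y down, z forward; pixel columns grow to the right and rows downward; lengths in m; the calibration is good to about 2 mm. A picture is of the moment at which its call begins.
- arm.sign_off(): hands the job in, once; it reports no verdict.
Trained networks look in the newest picture that a camera, given by its name, has taken for a name from the list of things; names that differ only in an ending like _2 or _b are one class to them, and where a whole thing is asked for, a point or a joint stands for the part that bears it (a point fixed in the world has none). Each returns a list of dicts, best first, with "p" (0 to 1); they miss things now and then, are a little off and sometimes report something else, mostly with a low value. They report only what shows in the picture. A call takes as long as a camera call.
- search_frame(camera, target): "point" ([x, y, z] in m, in world coordinates, good to about 4 mm: the middle of the surface that is visible of it).
- pinpoint(camera, target): "point" ([x, y, z] in m, in world coordinates, good to about 4 mm: a listed point, or the origin of a listed thing).
The state is a dict: "clock": time; "joints": joint angles; "dq": joint speeds; "joint_efforts": joint torques, N m; "position": TCP position; "ee_rot": TCP orientation; "force": force on the tool from outside, world axes, zero at the start; "ft_torque": the same for the moment, N m; "width": opening from 0.0 (shut) to 1.0 (fully open).
Only numpy, scipy, OpenCV 4.12 (cv2) and the standard library are available. Lean on these libraries where they do the work, as an engineer would, in place of code of your own. Each camera call takes 0.05 s, during which the arm holds its last target. There are 200 camera calls.

## Task

First clear the flat key off the fuel pump's flange: put its eye over the post of the tool stand so that it lies hung there, and let go of it. Then tap the flange bolts down one after another to find the loose one, which gives way and is to be pushed right down, and lift that bolt's cap, and no other bolt's, as far as it goes or nearly so. Finish while still holding that cap up with the gripper, with the other things on the bench left where they are.

Things in the scene. Friction and masses are not known exactly. Their poses are not given: they have to be found in the camera images.
- module: Fixed fuel pump module: white plastic reservoir (176 mm wide) under a round aluminium flange, 190 mm across, flat top 70 mm above the bench; on one side a rim tab and a small fixed black stub (88 mm above the bench). Origin on the bench under its centre, z up, x to the tab. Its three bolts and caps stand 68 mm from its axis, at 180 (a), +60 (b), -60 (c) degrees from x.
- bolt_a_head (a point): Centre of the top of bolt a's steel hexagon head: 16 mm wide, 14 mm high, 39 mm above the flange (109 mm above the bench) at first, standing 14 mm proud of its cap. It moves down with the bolt.
- bolt_a (a joint): How far bolt a has sunk, m; 0 at first. A sound bolt does not give when tapped (well under 1.5 mm). The loose one, which may be any of the three and looks the same, gives way at about 3 N, drops up to 8 mm to a stop and stays down.
- cap_a_top (a point): Centre of the top rim of cap a: a plain grey plastic sleeve around bolt a, 36 mm outside, 24 mm high, wall 8 mm, its rim 25 mm above the flange when shut (95 mm above the bench); the bolt's head stands out of its open top. It moves with the cap.
- cap_a (a joint): How far cap a is lifted straight up, m: 0 shut, 0.030 at its upper stop. A spring pulls it down with 2.4 N shut to 4.2 N at the stop, so it snaps shut when let go. The cap is captive and cannot come off.
- bolt_b_head (a point): Centre of the top of bolt b's steel hexagon head: 16 mm wide, 14 mm high, 39 mm above the flange (109 mm above the bench) at first, standing 14 mm proud of its cap. It moves down with the bolt.
- bolt_b (a joint): How far bolt b has sunk, m; 0 at first. A sound bolt does not give when tapped (well under 1.5 mm). The loose one, which may be any of the three and looks the same, gives way at about 3 N, drops up to 8 mm to a stop and stays down.
- cap_b_top (a point): Centre of the top rim of cap b: a plain grey plastic sleeve around bolt b, 36 mm outside, 24 mm high, wall 8 mm, its rim 25 mm above the flange when shut (95 mm above the bench); the bolt's head stands out of its open top. It moves with the cap.
- cap_b (a joint): How far cap b is lifted straight up, m: 0 shut, 0.030 at its upper stop. A spring pulls it down with 2.4 N shut to 4.2 N at the stop, so it snaps shut when let go. The cap is captive and cannot come off.
- bolt_c_head (a point): Centre of the top of bolt c's steel hexagon head: 16 mm wide, 14 mm high, 39 mm above the flange (109 mm above the bench) at first, standing 14 mm proud of its cap. It moves down with the bolt.
- bolt_c (a joint): How far bolt c has sunk, m; 0 at first. A sound bolt does not give when tapped (well under 1.5 mm). The loose one, which may be any of the three and looks the same, gives way at about 3 N, drops up to 8 mm to a stop and stays down.
- cap_c_top (a point): Centre of the top rim of cap c: a plain grey plastic sleeve around bolt c, 36 mm outside, 24 mm high, wall 8 mm, its rim 25 mm above the flange when shut (95 mm above the bench); the bolt's head stands out of its open top. It moves with the cap.
- cap_c (a joint): How far cap c is lifted straight up, m: 0 shut, 0.030 at its upper stop. A spring pulls it down with 2.4 N shut to 4.2 N at the stop, so it snaps shut when let go. The cap is captive and cannot come off.
- key: The flange key: flat dark steel tool 8 mm thick, 112 mm long, 0.1 to 0.16 kg, at first lying on the middle of the flange. Origin under its balance point (within a few mm) in the middle of its bar, z up, x along the bar to the round eye. The bar is 18 mm wide from x = -59 to +20 mm and ends in a 34 mm wide crosspiece at x = -56 mm.
- key_eye (a point): Centre of the key's eye at its underside, 36 mm from the key's origin along its x: a ring 34 mm outside with a 20 mm hole.
- stand: The fixed tool stand: a grey painted steel disc 100 mm across and 30 mm high, with an upright steel post 10 mm thick at its centre, tapering in its last 3 mm. Origin under its centre on the bench.
- post_top (a point): Top of the stand's post, 85 mm above the bench, 55 mm above the disc.
- caliper: Bystander: digital caliper lying flat, 160 mm long, 12 mm high. Origin at the centre of its underside.
- screwdriver: Bystander: screwdriver lying flat. Origin at the centre of its underside.
- pump: Bystander: small aluminium pump standing upright, 38 mm wide, 72 mm high. Origin at the centre of its underside.
- jar: Bystander: jar, 56 mm wide, 70 mm high. Origin at the centre of its underside.
- collar: Bystander: steel collar lying flat, 32 mm wide, 18 mm high. Origin at the centre of its underside.
- connector: Bystander: grey plastic plug with a blue end, 45 x 28 x 22 mm. Origin at the centre of its underside.
- bolt_tray: Bystander: empty grey tray, 120 x 90 x 30 mm. Origin at the centre of its underside.

How it is judged:
By the outcome, as a careful person would: the job done as asked, in the order asked, and still so for the second after the job is handed in, while the arm keeps its last pose, push and grip.
It also fails if it takes over 66 s, if anything falls off the work surface, if the arm or the gripper's body presses on something with over 40 N, if the wrist force passes 120 N, or if a joint passes its speed limit or range.

## Working session

There is one attempt and no reset: what is moved stays moved. The work goes in short steps, Python scripts to look and compute and a tool call to move; the robot and the scene stay as the last step left them, time stands still between calls to the robot, and variables do not carry over. Pictures are saved under pics/ and viewed, about 8 in all and at most 12, crops included, and the job is handed in when it is done.

Besides the shell and the picture viewer there is one more tool, called after "Emit:" as name(argument=value, ...) on one line, values as JSON. arm_command: Moves the arm, as the interface text tells. Its arguments: {"type":"object","properties":{"motion":{"type":"array"},"newtons":{"type":"number"}},"required":["motion"]}

```bash
mkdir -p pics; ls; cat > h.py <<'E'
import numpy as np, cv2
from cell import arm, get_image, search_frame, pinpoint
from scipy.spatial.transform import Rotation as R
def cloud(im):
    z=im["range_z"];K=np.array(im["K"]);v,u=np.indices(z.shape)
    p=np.stack([(u-K[0,2])/K[0,0]*z,(v-K[1,2])/K[1,1]*z,z],-1)
    return p@np.array(im["rotation"]).T+np.array(im["origin"])
def proj(im,p):
    c=np.array(im["rotation"]).T@(np.array(p)-np.array(im["origin"]));q=np.array(im["K"])@c;return q[:2]/q[2]
def save(im,n): cv2.imwrite("pics/"+n,im["frame"][:,:,::-1])
E
python3 - <<'E'
from h import *
s=arm.observe();print(s)
print(R.from_rotvec(s["ee_rot"]).as_matrix().round(3))
f=[]
for c in("top","scene"):
    im=get_image(c);f.append(im["frame"]);print(c,np.round(im["origin"],3))
    for t in ["module","key","key_eye","stand","post_top","bolt_a_head","cap_a_top","pump","jar"]:
        for d in pinpoint(c,t)[:3]: print(c,t,np.round(d["point"],3),round(d["p"],2),proj(im,d["point"]).round())
cv2.imwrite("pics/a.png",f[0][:,:,::-1]);cv2.imwrite("pics/b.png",f[1][:,:,::-1])
E
```

```text
pics
{'clock': 0.0, 'joints': array([-1.35760036,  0.43520083,  0.0249812 ,  1.57410281, -0.01159455,
        1.13398976, -0.07509507]), 'dq': array([ 0.00086497, -0.00119655,  0.00026121,  0.00176278,  0.00239757,
        0.00080394, -0.00015645]), 'joint_efforts': array([-2.80430868e-04, -6.67831135e+01,  9.84704420e-01, -3.14475095e+01,
       -6.06365525e-02,  4.25726152e-02,  1.64898338e-04]), 'position': array([0.19407064, 0.59385759, 0.4039564 ]), 'ee_rot': array([-0.97446063,  1.34342886,  0.97275235]), 'force': array([-0.71226059, -0.99976948, -0.10863583]), 'ft_torque': array([ 0.02055102, -0.05814121, -0.00334135]), 'width': 1.0010057681563893}
[[-0.    -0.951  0.311]
 [-0.002  0.311  0.951]
 [-1.    -0.    -0.002]]
top [0.477 0.049 1.36 ]Traceback (most recent call last):
  File "<stdin>", line 8, in <module>
  File "h.py", line 9, in proj
    c=np.array(im["rotation"]).T@(np.array(p)-np.array(im["origin"]));q=np.array(im["K"])@c;return q[:2]/q[2]
                                                                        ~~~~~~~~~~~~~~~~~^~
ValueError: matmul: Input operand 1 does not have enough dimensions (has 0, gufunc core with signature (n?,k),(k,m?)->(n?,m?) requires 1)
```

```bash
sed -i 's/np.array(im\["rotation"\])/rot(im)/' h.py; cat >> h.py <<'E'
def rot(im):
    r=np.array(im["rotation"]); return r if r.ndim==2 else (R.from_rotvec(r) if r.size==3 else R.from_quat(r)).as_matrix()
E
python3 - <<'E'
from h import *
f=[]
for c in("top","scene"):
    im=get_image(c);f.append(im["frame"]);print(c,np.round(im["origin"],3),im["rotation"],rot(im).round(2).tolist(),np.array(im["K"]).round(1).tolist())
    for t in ["module","key","key_eye","stand","post_top","bolt_a_head","cap_a_top","pump","jar"]:
        for d in pinpoint(c,t)[:3]: print(c,t,np.round(d["point"],3),round(d["p"],2),proj(im,d["point"]).round())
cv2.imwrite("pics/a.png",f[0][:,:,::-1]);cv2.imwrite("pics/b.png",f[1][:,:,::-1])
E
```

```text
top [0.477 0.049 1.36 ] [-2.20608712  2.15229019 -0.08275374] [[0.02, -1.0, 0.08], [-1.0, -0.02, 0.0], [-0.0, -0.08, -1.0]] [[481.0, 0.0, 249.2], [0.0, 481.0, 190.6], [0.0, 0.0, 1.0]]
top module [0.571 0.09  0.004] 0.96 [237. 195.]
top key [0.564 0.092 0.071] 0.62 [235. 196.]
top key_eye [0.559 0.124 0.07 ] 0.62 [223. 198.]
top stand [ 0.56  -0.221 -0.001] 0.72 [346. 202.]
top post_top [ 0.559 -0.221  0.081] 0.87 [352. 200.]
top bolt_a_head [0.508 0.079 0.111] 0.37 [239. 216.]
top cap_a_top [0.505 0.077 0.095] 0.42 [240. 218.]
top pump [0.719 0.224 0.002] 0.71 [191. 142.]
top jar [ 0.759  0.022 -0.001] 0.55 [262. 130.]
scene [1.347 0.025 0.964] [-1.84172613 -1.72776693  0.69504251] [[0.06, 0.73, -0.68], [1.0, -0.05, 0.02], [-0.02, -0.68, -0.74]] [[478.8, 0.0, 252.9], [0.0, 478.8, 188.9], [0.0, 0.0, 1.0]]
scene module [0.571 0.09  0.002] 0.76 [268. 220.]
scene module [0.619 0.036 0.095] 0.34 [247. 212.]
scene key [0.566 0.087 0.075] 0.75 [267. 199.]
scene key_eye [0.56  0.125 0.069] 0.82 [282. 198.]
scene key_eye [0.62  0.037 0.093] 0.4 [248. 213.]
scene key_eye [ 0.672 -0.147 -0.004] 0.29 [174. 259.]
scene stand [0.503 0.074 0.11 ] 0.64 [260. 172.]
scene stand [ 0.568  0.089 -0.001] 0.41 [268. 220.]
scene post_top [ 0.566 -0.22   0.084] 0.93 [142. 204.]
scene bolt_a_head [0.504 0.076 0.108] 0.62 [261. 173.]
scene cap_a_top [0.506 0.078 0.095] 0.54 [262. 177.]
scene cap_a_top [0.561 0.123 0.065] 0.49 [281. 200.]
scene pump [ 0.724  0.224 -0.   ] 0.66 [330. 267.]
scene pump [0.613 0.039 0.108] 0.53 [248. 207.]
scene pump [ 0.376 -0.104  0.005] 0.38 [195. 169.]
scene jar [ 0.755  0.023 -0.001] 0.59 [246. 284.]
scene jar [ 0.574  0.089 -0.001] 0.59 [268. 221.]
```

View pics/a.png

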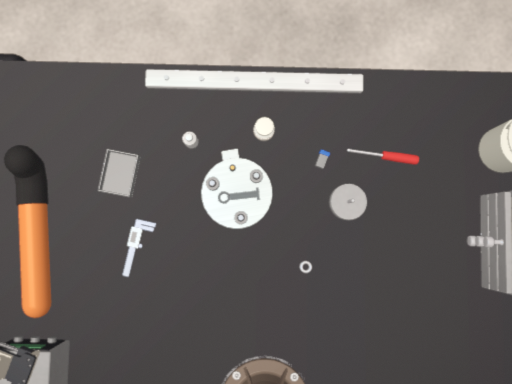

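View pics/b.png

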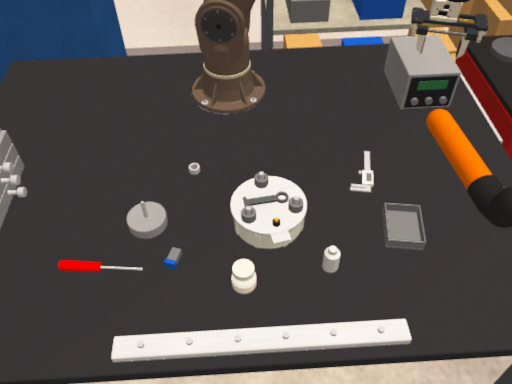

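```bash
python3 - <<'E'
from h import *
for c in("top","scene"):
    im=get_image(c);P=cloud(im);X,Y,Z=P[...,0],P[...,1],P[...,2]
    near=np.hypot(X-.571,Y-.09)<.095
    fl=near&(abs(Z-.07)<.004);print(c,"flange z",np.median(Z[fl]),fl.sum())
    for n,lo,hi in(("bolt",.100,.118),("cap",.09,.098)):
        m=(near&(Z>lo)&(Z<hi)).astype(np.uint8)
        k,l,st,_=cv2.connectedComponentsWithStats(m,connectivity=8)
        for i in range(1,k):
            q=P[l==i]
            if len(q)>4: print(c,n,len(q),q.mean(0).round(4),((q.max(0)+q.min(0))/2).round(4))
    g=im["frame"].astype(int).sum(-1)
    m=near&(np.hypot(X-.571,Y-.09)<.06)&(Z>.0745)&(Z<.083)
    q=P[m];print(c,"key",len(q),q.mean(0).round(4),np.median(q[:,2]))
    r=cv2.minAreaRect(q[:,:2].astype(np.float32)*1000);print(r)
    m=(np.hypot(X-.56,Y+.22)<.035)&(Z>.045);q=P[m];print(c,"post",len(q),q[q[:,2]>.07].mean(0).round(4), q[:,2].max())
    m=(np.hypot(X-.56,Y+.22)<.07)&(abs(Z-.03)<.006);q=P[m];print("disc",len(q),((q.max(0)+q.min(0))/2).round(4))
    for t in["bolt_a_head","cap_a_top","key","key_eye","post_top","stand"]:
        for d in search_frame(c,t)[:3]: print(t,np.round(d["point"],3),round(d["p"],2))
    h=cv2.resize(im["frame"][150:240,180:380] if c=="top" else im["frame"][150:250,120:320],None,fx=4,fy=4,interpolation=cv2.INTER_CUBIC);cv2.imwrite(f"pics/c_{c}.png",h[:,:,::-1])
a=cv2.imread("pics/c_top.png");cv2.imwrite("pics/c2.png",a[:, :400])
E
```

```text
top flange z 0.06943961353467953 2635
top bolt 25 [0.6178 0.0376 0.1079] [0.6191 0.0377 0.108 ]
top bolt 25 [0.5955 0.1523 0.1067] [0.5953 0.1526 0.1062]
top bolt 25 [0.507  0.0752 0.1073] [0.5069 0.0755 0.1073]
top cap 85 [0.6191 0.0376 0.0937] [0.6181 0.0376 0.0939]
top cap 90 [0.5954 0.1526 0.0936] [0.5952 0.1524 0.0938]
top cap 84 [0.507  0.0754 0.0942] [0.5072 0.0746 0.0942]
top key 266 [0.5672 0.0825 0.0777] 0.0775234331468343
((572.8878173828125, 87.93174743652344), (113.740966796875, 97.21294403076172), 58.3978385925293)
top post 21 [ 0.5597 -0.2202  0.0812] 0.08593938777932819
disc 957 [ 0.5593 -0.2213  0.0299]
cap_a_top [0.507 0.075 0.094] 0.44
cap_a_top [0.442 0.376 0.004] 0.28
key [0.569 0.08  0.078] 0.86
key [0.508 0.074 0.094] 0.37
key_eye [0.565 0.08  0.08 ] 0.53
post_top [ 0.561 -0.217  0.024] 0.62
stand [ 0.556 -0.219  0.027] 0.73
stand [0.619 0.038 0.096] 0.25
scene flange z 0.07156225337494199 2268
scene bolt 36 [0.5092 0.0748 0.1078] [0.508  0.0748 0.1066]
scene bolt 35 [0.5973 0.1521 0.1079] [0.5959 0.1525 0.1073]
scene bolt 37 [0.6199 0.0371 0.108 ] [0.6188 0.037  0.1063]
scene cap 80 [0.5118 0.0737 0.0948] [0.5089 0.0751 0.094 ]
scene cap 96 [0.6    0.1516 0.0951] [0.5963 0.1522 0.0941]
scene cap 101 [0.6224 0.0369 0.0949] [0.619  0.0376 0.094 ]
scene key 397 [0.5651 0.087  0.0784] 0.07868822379409568
((573.0396118164062, 89.81484985351562), (111.76996612548828, 109.69392395019531), 51.09983444213867)
scene post 56 [ 0.5618 -0.2206  0.0806] 0.08786390347661566
disc 931 [ 0.56   -0.2211  0.0301]
bolt_a_head [0.508 0.073 0.106] 0.4
cap_a_top [0.516 0.076 0.091] 0.43
key [0.568 0.083 0.081] 0.53
key_eye [0.567 0.086 0.075] 0.73
post_top [ 0.574 -0.22   0.028] 0.68
stand [ 0.568 -0.215  0.03 ] 0.76
```

View pics/c_top.png

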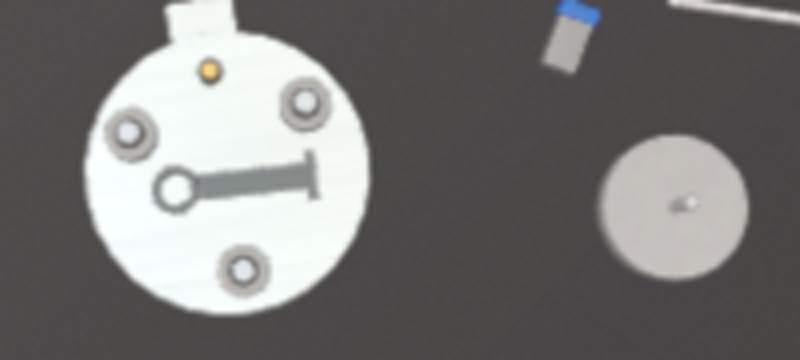

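The crop shows the key's eye at about (175,189) and its crosspiece at about (313,176). Bolts a, b and c are at (243,270), (131,132) and (305,102), and the post top is at (690,202). They agree with the depth data. I'll set out above the key.

Emit:
arm_command(motion=[[40, 0, -51, -36.5, 0, 0, 0], [40, 0, -51, -36.5, 0, 0, 0], [40, 0, -51, -36.5, 0, 0, 0], [40, 0, -51, -36.5, 0, 0, 0], [40, 0, -51, -36.5, 0, 0, 0]])

```text
clock: 2.42
position: [0.3801, 0.3405, 0.4051]
ee_rot: [-0.973, 1.341, 0.974]
force: [0.8, -0.4, -0.1]
width: 0.506
```

Emit:
arm_command(motion=[[40, 0, -51, -36.5, 0, 0, 0], [40, 0, -51, -36.5, 0, 0, 0], [40, 0, -51, -36.5, 0, 0, 0], [40, 0, -51, -36.5, 0, 0, 0], [40, 0, -51, -36.5, 0, 0, 0]])

```text
clock: 3.05
position: [0.5652, 0.0888, 0.405]
ee_rot: [-0.974, 1.341, 0.974]
force: [0.7, 1.5, 0.7]
width: 0.434
```

Emit:
arm_command(motion=[[40, 0, 0, 0, 10.5, 0, 0], [40, 0, 0, 0, 10.5, 0, 0], [40, 0, 0, 0, 10.5, 0, 0], [40, 0, 0, 0, 10.5, 0, 0], [40, 0, 0, 0, 10.5, 0, 0]])

```text
clock: 3.68
position: [0.5642, 0.0905, 0.4048]
ee_rot: [-0.261, 1.555, 0.261]
force: [0.6, -0.6, -0.0]
width: 0.433
```

```bash
cat > go.py <<'E'
# go.py x y tipz jawdeg : shift in tool axes (mm), apply shift first, then turn
import sys
from h import *
def delta(x,y,tz,ang):
    s=arm.observe();M=R.from_rotvec(s["ee_rot"]);m=M.as_matrix();p=np.array(s["position"])
    tip=p+.178*m[:,0]
    w=R.from_euler("z",np.radians(ang)).as_matrix();z=w@[1,0,0];xx=np.array([0,0,-1.]);T=np.stack([xx,np.cross(z,xx),z],1)
    if m[:,2]@z<0: T[:,1:]*=-1
    rv=np.degrees((M.inv()*R.from_matrix(T)).as_rotvec())
    tt=np.array([x,y,tz])-.178*T[:,0]
    print("t",round(s["clock"],2),"tip",(tip*1000).round(1),"jaw",np.degrees(np.arctan2(m[1,2],m[0,2])).round(1),"F",np.round(s["force"],1),"w",round(s["width"]*91.8,1),"q",np.round(s["joints"],2))
    print("shift",(m.T@(tt-p)*1000).round(1),"turn",rv.round(2))
if __name__=="__main__": delta(*map(float,sys.argv[1:]))
E
python3 go.py .5637 .0885 .135 6.5
```

```text
t 3.67 tip [564.2  90.6 226.8] jaw 19.1 F [ 0.6 -0.6 -0. ] w 39.7 q [-0.6   0.36  0.48  1.74 -0.19  1.09  0.27]
shift [91.8 -1.8 -1.2] turn [ 1.257e+01  1.000e-02 -1.000e-02]
```

Emit:
arm_command(motion=[[36, 40, -1, -0.5, 6.3, 0, 0], [36, 40, 0, 0, 6.3, 0, 0], [36, 12, 0, 0, 0, 0, 0], [36, 0, 0, 0, 0, 0, 0]])

```text
clock: 4.18
position: [0.5642, 0.0894, 0.3128]
ee_rot: [-0.095, 1.569, 0.095]
force: [-0.3, 0.5, 0.6]
width: 0.393
```

```bash
python3 - <<'E'
from h import *
from go import delta
delta(.5637,.0885,.072,6.5)
im=get_image("scene");h=cv2.resize(im["frame"][120:260,190:350],None,fx=4,fy=4,interpolation=cv2.INTER_CUBIC);cv2.imwrite("pics/d.png",h[:,:,::-1])
E
```

```text
t 4.17 tip [564.1  89.3 134.8] jaw 6.9 F [-0.3  0.5  0.6] w 36.1 q [-0.6   0.47  0.49  1.85 -0.27  0.89  0.14]
shift [62.8 -0.8 -0.5] turn [ 0.44 -0.04  0.01]
```

View pics/d.png

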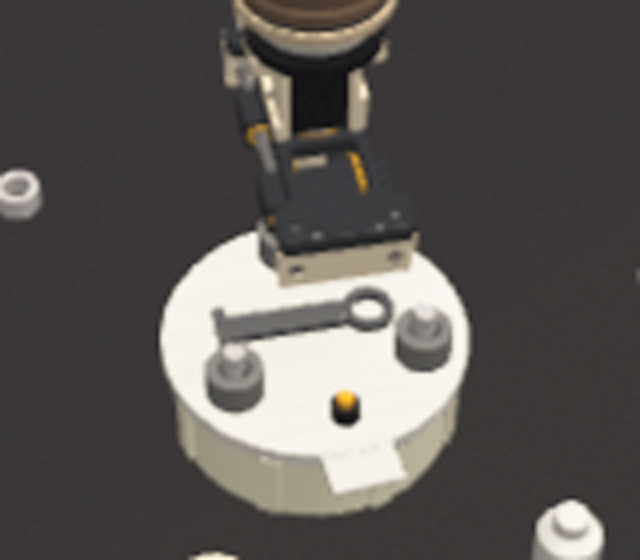

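The scene crop shows the gripper body directly above the key bar, hiding the fingers, and the flange is clear. I'll descend and grip.

Emit:
arm_command(motion=[[36, 30, -0.8, -0.5, 0.4, 0, 0], [36, 22, 0, 0, 0, 0, 0], [36, 10, 0, 0, 0, 0, 0], [36, 0, 0, 0, 0, 0, 0]])

```text
clock: 4.72
position: [0.5641, 0.0885, 0.2513]
ee_rot: [-0.088, 1.568, 0.088]
force: [-0.8, -0.0, 0.3]
width: 0.396
```

Emit:
arm_command(motion=[[5, 0, 0, 0, 0, 0, 0], [5, 0, 0, 0, 0, 0, 0], [5, 0, 0, 0, 0, 0, 0], [5, 0, 0, 0, 0, 0, 0], [5, 0, 0, 0, 0, 0, 0]], newtons=35)

```text
clock: 5.35
position: [0.5641, 0.0886, 0.2515]
ee_rot: [-0.087, 1.568, 0.088]
force: [-1.5, 0.3, 6.5]
width: 0.186
```

Emit:
arm_command(motion=[[5, -15, 0, 0, 0, 0, 0], [5, -25, 0, 0, 0, 0, 0], [5, -25, 0, 0, 0, 0, 0], [5, 0, 0, 0, 0, 0, 0]])

```text
clock: 5.85
position: [0.5643, 0.0884, 0.318]
ee_rot: [-0.087, 1.565, 0.088]
force: [0.6, -0.1, -0.6]
width: 0.187
```

Emit:
arm_command(motion=[[5, 0, -34, -4, 0, 0, 0], [5, 0, -34, -4, 0, 0, 0], [5, 0, -34, -4, 0, 0, 0], [5, 0, -34, -4, 0, 0, 0], [5, 0, -34, -4, 0, 0, 0]])

```text
clock: 6.48
position: [0.5623, -0.0836, 0.315]
ee_rot: [-0.088, 1.57, 0.088]
force: [-0.6, 0.4, -0.9]
width: 0.184
```

Emit:
arm_command(motion=[[5, 0, -34, -4, 0, 0, 0], [5, 0, -34, -4, 0, 0, 0], [5, 0, -34, -4, 0, 0, 0], [5, 0, -34, -4, 0, 0, 0], [5, 0, 0, 0, 0, 0, 0]])

```text
clock: 7.1
position: [0.5609, -0.2229, 0.3152]
ee_rot: [-0.085, 1.57, 0.083]
force: [0.3, 1.1, -2.4]
width: 0.188
```

```bash
python3 - <<'E'
from h import *
from go import delta
delta(.564,-.2563,.135,6.5)
for c in("scene","top"):
    im=get_image(c);P=cloud(im)
    for t in("key_eye","key"):
        for d in pinpoint(c,t)[:2]: print(c,t,np.round(d["point"],4),round(d["p"],2),proj(im,d["point"]).round())
    v=im["frame"][130:270,90:230] if c=="scene" else im["frame"][140:260,280:440]
    h=cv2.resize(v,None,fx=4,fy=4,interpolation=cv2.INTER_CUBIC);cv2.imwrite(f"pics/e_{c}.png",h[:,:,::-1])
E
```

```text
t 7.1 tip [ 560.7 -223.2  137.2] jaw 6.1 F [ 0.3  1.1 -2.4] w 17.3 q [-0.06  0.52  0.51  1.76 -0.3   0.94  0.68]
shift [  2.3 -33.6  -0.5] turn [-0.38 -0.07  0.09]
scene key_eye [ 0.5627 -0.2222  0.0861] 0.72 [141. 202.]
scene key_eye [ 0.5541 -0.1887  0.1322] 0.41 [152. 186.]
scene key [0.5919 0.1516 0.0929] 0.71 [295. 201.]
scene key [ 0.5622 -0.2231  0.1379] 0.6 [136. 188.]
top key_eye [ 0.5568 -0.1819  0.1347] 0.67 [342. 200.]
top key [0.6216 0.0339 0.1086] 0.64 [258. 174.]
top key [ 0.5624 -0.2205  0.1354] 0.45 [357. 198.]
```

View pics/e_scene.png

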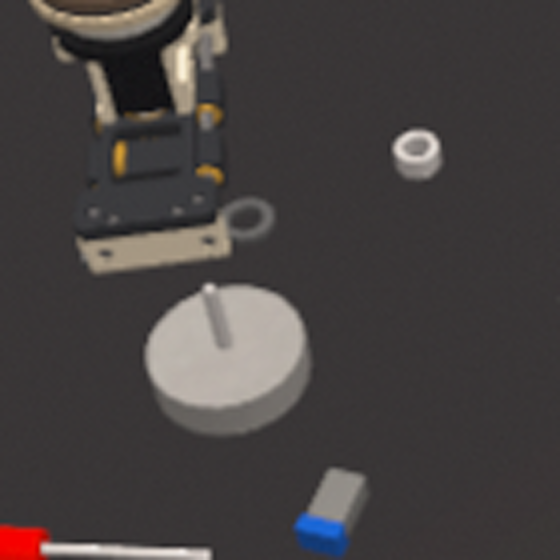

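Emit:
arm_command(motion=[[5, 1, -17, -0.2, -0.4, 0, 0], [5, 1, -16.5, -0.2, 0, 0, 0], [5, 0, 0, 0, 0, 0, 0], [5, 0, 0, 0, 0, 0, 0]])

```text
clock: 7.9
position: [0.5654, -0.2531, 0.3135]
ee_rot: [-0.092, 1.569, 0.093]
force: [0.3, 0.1, -1.4]
width: 0.19
```

```bash
python3 - <<'E'
from h import *
from go import delta
delta(.564,-.2563,.095,6.5)
for c in("scene","top"):
    im=get_image(c);P=cloud(im);X,Y,Z=P[...,0],P[...,1],P[...,2]
    m=(np.hypot(X-.56,Y+.2205)<.03)&(Z>.12)&(Z<.15);q=P[m]
    if len(q)>5: print(c,len(q),"mean",q.mean(0).round(4),"min",q.min(0).round(4),"max",q.max(0).round(4))
    for t in("key_eye","post_top"):
        for d in pinpoint(c,t)[:2]: print(c,t,np.round(d["point"],4),round(d["p"],2),proj(im,d["point"]).round())
    v=im["frame"][150:250,90:190] if c=="scene" else im["frame"][160:240,310:390]
    h=cv2.resize(v,(400,400),interpolation=cv2.INTER_CUBIC);cv2.imwrite(f"pics/f_{c}.png",h[:,:,::-1])
cv2.imwrite("pics/f.png",np.hstack([cv2.imread("pics/f_scene.png"),cv2.imread("pics/f_top.png")]))
E
```

```text
t 7.9 tip [ 565.4 -253.   135.5] jaw 6.8 F [ 0.3  0.1 -1.4] w 17.5 q [-0.    0.54  0.5   1.72 -0.31  0.95  0.74]
shift [40.5 -3.  -1.8] turn [ 0.26 -0.01 -0.02]
scene 110 mean [ 0.5622 -0.2181  0.1401] min [ 0.5426 -0.2354  0.1336] max [ 0.5778 -0.2023  0.1463]
scene key_eye [ 0.5605 -0.2159  0.1295] 0.61 [140. 190.]
scene post_top [ 0.5596 -0.2205  0.0842] 0.75 [142. 202.]
scene post_top [ 0.624   0.4239 -0.0015] 0.67 [402. 229.]
top 116 mean [ 0.5618 -0.2211  0.1391] min [ 0.5461 -0.2502  0.1338] max [ 0.5773 -0.2018  0.1467]
top key_eye [ 0.5589 -0.2173  0.1311] 0.48 [355. 199.]
top post_top [ 0.5606 -0.2233  0.0837] 0.64 [354. 200.]
```

View pics/f.png

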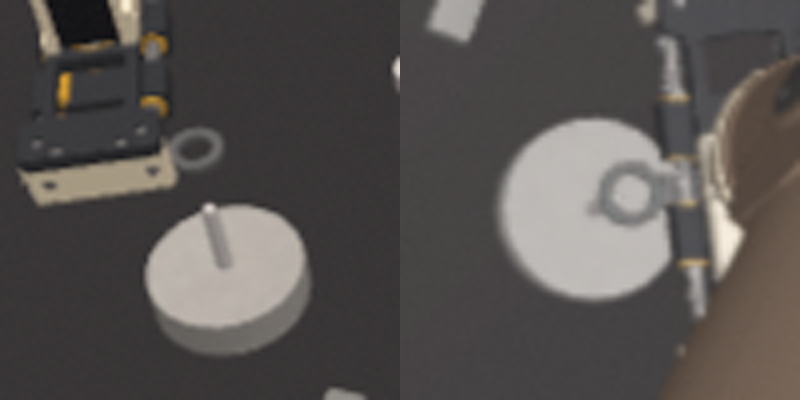

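The ring sits about 3 mm short of the post. Its depth centre is about (0.5605, -0.218) and the post is at (0.560, -0.2205). I'll correct that and lower onto the post, watching the force.

Emit:
arm_command(motion=[[5, 10, -3.1, -1.4, 0.2, 0, 0], [5, 15, 0, 0, 0, 0, 0], [5, 13, 0, 0, 0, 0, 0], [5, 0, 0, 0, 0, 0, 0], [5, 0, 0, 0, 0, 0, 0]])

```text
clock: 8.82
position: [0.5646, -0.2563, 0.2757]
ee_rot: [-0.09, 1.569, 0.09]
force: [0.4, 0.4, -0.9]
width: 0.185
```

```bash
python3 - <<'E'
from h import *
from go import delta
delta(.564,-.2565,.036,6.5)
for c in("scene","top"):
    im=get_image(c);P=cloud(im);X,Y,Z=P[...,0],P[...,1],P[...,2]
    m=(np.hypot(X-.56,Y+.2205)<.025)&(Z>.094)&(Z<.109);q=P[m]
    if len(q)>5: print(c,len(q),"mean",q.mean(0).round(4),"min",q.min(0).round(4),"max",q.max(0).round(4))
    v=im["frame"][170:220,115:165] if c=="scene" else im["frame"][175:225,325:375]
    h=cv2.resize(v,(400,400),interpolation=cv2.INTER_CUBIC);cv2.imwrite(f"pics/g_{c}.png",h[:,:,::-1])
cv2.imwrite("pics/g.png",np.hstack([cv2.imread("pics/g_scene.png"),cv2.imread("pics/g_top.png")]))
E
```

```text
t 8.82 tip [ 564.6 -256.3   97.7] jaw 6.6 F [ 0.4  0.4 -0.9] w 17.0 q [ 0.02  0.59  0.48  1.76 -0.34  0.88  0.76]
shift [61.7 -0.1 -0.6] turn [ 0.1  -0.    0.01]
scene 110 mean [ 0.5613 -0.2215  0.1026] min [ 0.5432 -0.2391  0.0963] max [ 0.5778 -0.2064  0.1074]
top 103 mean [ 0.5608 -0.2248  0.1013] min [ 0.5455 -0.2441  0.0953] max [ 0.5778 -0.2051  0.1069]
```

View pics/g.png

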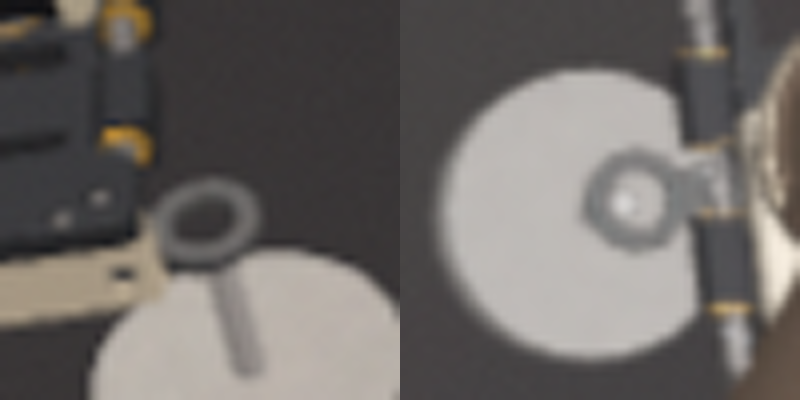

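In the top view the post tip (628,202) shows inside the eye hole, centred at about (636,200). Part of that offset is parallax, so I'll lower it.

Emit:
arm_command(motion=[[5, 12, 0.5, 0, 0, 0, 0], [5, 15, 0, 0, 0, 0, 0], [5, 15, 0, 0, 0, 0, 0], [5, 14, 0, 0, 0, 0, 0], [5, 0, 0, 0, 0, 0, 0]])

```text
clock: 9.55
position: [0.5639, -0.2555, 0.2181]
ee_rot: [-0.09, 1.571, 0.091]
force: [-0.3, -0.1, -0.8]
width: 0.193
```

Emit:
arm_command(motion=[[5, 2, 0, 0, 0, 0, 0], [5, 1.5, 0, 0, 0, 0, 0], [5, 0, 0, 0, 0, 0, 0]])

```text
clock: 9.93
position: [0.5645, -0.2557, 0.2165]
ee_rot: [-0.091, 1.568, 0.09]
force: [1.1, -0.2, -0.4]
width: 0.186
```

Emit:
arm_command(motion=[[5, 2, 0, 0, 0, 0, 0], [5, 1.5, 0, 0, 0, 0, 0], [5, 0, 0, 0, 0, 0, 0]])

```text
clock: 10.3
position: [0.5643, -0.2556, 0.2126]
ee_rot: [-0.09, 1.569, 0.091]
force: [0.3, -0.0, -2.5]
width: 0.186
```

Emit:
arm_command(motion=[[5, 1, 0, 0, 0, 0, 0], [5, 0, 0, 0, 0, 0, 0]])

```text
clock: 10.55
position: [0.5644, -0.2557, 0.2117]
ee_rot: [-0.091, 1.569, 0.091]
force: [-0.2, -1.5, -0.4]
width: 0.186
```

Emit:
arm_command(motion=[[32, 0, 0, 0, 0, 0, 0], [32, 0, 0, 0, 0, 0, 0], [32, 0, 0, 0, 0, 0, 0], [32, -15, 0, 0, 0, 0, 0], [32, -30, 0, 0, 0, 0, 0]])

```text
clock: 11.18
position: [0.5641, -0.2555, 0.2571]
ee_rot: [-0.09, 1.571, 0.091]
force: [0.2, 0.7, 0.0]
width: 0.343
```

Emit:
arm_command(motion=[[32, -50, 0, 0, 0, 0, 0], [32, -30, 0, 0, 0, 0, 0], [20, 0, 50, 6, 0, 0, 0], [10, 0, 50, 6, 0, 0, 0], [0, 0, 50, 6, 0, 0, 0]])

```text
clock: 11.8
position: [0.5649, -0.1033, 0.338]
ee_rot: [-0.09, 1.567, 0.09]
force: [1.5, 0.9, -0.9]
width: 0.068
```

```bash
python3 - <<'E'
from h import *
from go import delta
delta(.619,.0375,.125,6.5)
for c in("scene","top"):
    im=get_image(c)
    for t in("key","key_eye"):
        for d in pinpoint(c,t)[:2]: print(c,t,np.round(d["point"],4),round(d["p"],2),proj(im,d["point"]).round())
    v=im["frame"][160:260,90:190] if c=="scene" else im["frame"][150:250,300:400]
    h=cv2.resize(v,(400,400),interpolation=cv2.INTER_CUBIC);cv2.imwrite(f"pics/i_{c}.png",h[:,:,::-1])
cv2.imwrite("pics/i.png",np.hstack([cv2.imread("pics/i_scene.png"),cv2.imread("pics/i_top.png")]))
E
```

```text
t 11.8 tip [ 565.2 -103.3  160. ] jaw 6.6 F [ 1.5  0.9 -0.9] w 6.2 q [-0.28  0.45  0.52  1.81 -0.27  0.95  0.46]
shift [ 35.1 133.7  69.8] turn [ 0.07  0.09 -0.  ]
scene key [0.506  0.0748 0.109 ] 0.53 [260. 173.]
scene key [5.704e-01 8.980e-02 4.000e-04] 0.42 [268. 220.]
scene key_eye [ 0.5611 -0.221   0.0289] 0.63 [146. 217.]
top key [ 0.5655 -0.2566  0.0305] 0.5 [362. 199.]
```

View pics/i.png

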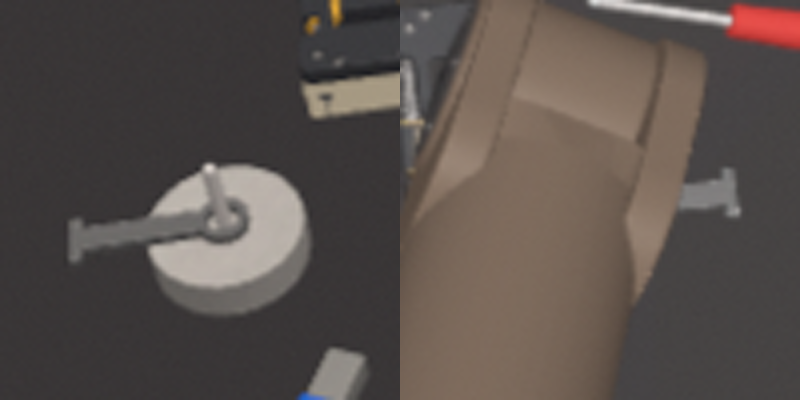

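The key lies on the disc with the post through its eye, at about (225,215) in the left crop. Next I'll tap bolt c with closed fingers.

Emit:
arm_command(motion=[[0, 0, 45, 23.5, 0, 0, 0], [0, 0, 45, 23.5, 0, 0, 0], [0, 10, 43.7, 22.8, 0, 0, 0], [0, 25, 0, 0, 0, 0, 0], [0, 0, 0, 0, 0, 0, 0]])

```text
clock: 12.72
position: [0.6185, 0.0349, 0.3004]
ee_rot: [-0.09, 1.572, 0.088]
force: [-0.6, -0.7, 0.4]
width: 0.005
```

Emit:
arm_command(motion=[[0, 6, 0, 0, 0, 0, 0], [0, 5, 0, 0, 0, 0, 0], [0, 0, 0, 0, 0, 0, 0]])

```text
clock: 13.1
position: [0.6189, 0.0356, 0.2908]
ee_rot: [-0.09, 1.569, 0.09]
force: [0.3, -0.1, 0.0]
width: 0.003
```

```bash
python3 go.py .619 .0375 .109 6.5
```

```text
t 13.1 tip [618.9  35.6 112.8] jaw 6.5 F [ 0.3 -0.1  0. ] w 0.3 q [-0.46  0.57  0.47  1.74 -0.32  0.91  0.26]
shift [3.8 1.8 0.3] turn [ 0.05 -0.   -0.  ]
```

Emit:
arm_command(motion=[[0, 1.5, 1.8, 0.3, 0, 0, 0], [0, 1.5, 0, 0, 0, 0, 0], [0, 0, 0, 0, 0, 0, 0]])

```text
clock: 13.48
position: [0.6191, 0.0382, 0.2877]
ee_rot: [-0.091, 1.569, 0.091]
force: [-0.7, 0.1, 0.1]
width: 0.005
```

Emit:
arm_command(motion=[[0, 1, 0, 0, 0, 0, 0], [0, 0, 0, 0, 0, 0, 0]])

```text
clock: 13.72
position: [0.6191, 0.038, 0.2871]
ee_rot: [-0.09, 1.569, 0.091]
force: [-1.4, 0.5, 4.7]
width: -0.001
```

Emit:
arm_command(motion=[[0, 1, 0, 0, 0, 0, 0], [0, 0, 0, 0, 0, 0, 0]])

```text
clock: 13.98
position: [0.6192, 0.0379, 0.287]
ee_rot: [-0.09, 1.568, 0.091]
force: [-5.2, 0.0, 13.5]
width: 0.003
```

c held at 13.5 N without sinking, so it is sound. Next is b.

Emit:
arm_command(motion=[[0, -8, 0, 0, 0, 0, 0], [0, -12, 0, 0, 0, 0, 0], [0, 0, 58, -5.3, 0, 0, 0], [0, 0, 58.5, -5.3, 0, 0, 0], [0, 12, 0, 0, 0, 0, 0]])

```text
clock: 14.6
position: [0.5943, 0.1592, 0.2944]
ee_rot: [-0.095, 1.568, 0.101]
force: [0.6, 0.2, -1.1]
width: 0.004
```

Emit:
arm_command(motion=[[0, 3, 0, 0, 0, 0, 0], [0, 0, 0, 0, 0, 0, 0]])

```text
clock: 14.85
position: [0.5955, 0.1507, 0.2909]
ee_rot: [-0.089, 1.569, 0.088]
force: [-0.1, -0.8, 0.3]
width: 0.004
```

```bash
python3 go.py .5955 .1525 .109 6.5
```

```text
t 14.85 tip [595.5 150.5 112.9] jaw 6.5 F [-0.1 -0.8  0.3] w 0.4 q [-0.65  0.56  0.47  1.76 -0.31  0.9   0.06]
shift [3.9 1.8 0.2] turn [-0.04 -0.    0.06]
```

Emit:
arm_command(motion=[[0, 1.5, 1.8, 0.2, 0, 0, 0], [0, 1.5, 0, 0, 0, 0, 0], [0, 0, 0, 0, 0, 0, 0]])

```text
clock: 15.22
position: [0.5952, 0.1541, 0.2877]
ee_rot: [-0.09, 1.569, 0.09]
force: [0.6, -0.3, -0.4]
width: 0.007
```

Emit:
arm_command(motion=[[0, 1, 0, 0, 0, 0, 0], [0, 0, 0, 0, 0, 0, 0]])

```text
clock: 15.48
position: [0.5953, 0.1542, 0.2869]
ee_rot: [-0.09, 1.569, 0.09]
force: [0.6, -0.2, 1.6]
width: 0.002
```

Emit:
arm_command(motion=[[0, 1, 0, 0, 0, 0, 0], [0, 0, 0, 0, 0, 0, 0]])

```text
clock: 15.72
position: [0.5952, 0.1542, 0.2857]
ee_rot: [-0.091, 1.569, 0.09]
force: [0.2, -1.3, 2.6]
width: 0.007
```

Emit:
arm_command(motion=[[0, 1, 0, 0, 0, 0, 0], [0, 0, 0, 0, 0, 0, 0]])

```text
clock: 15.98
position: [0.5952, 0.1543, 0.2847]
ee_rot: [-0.09, 1.569, 0.09]
force: [-0.3, -1.7, 1.7]
width: 0.005
```

Emit:
arm_command(motion=[[0, 1, 0, 0, 0, 0, 0], [0, 0, 0, 0, 0, 0, 0]])

```text
clock: 16.23
position: [0.5952, 0.1544, 0.2837]
ee_rot: [-0.09, 1.569, 0.09]
force: [0.5, -1.4, 2.0]
width: 0.007
```

b gives way at about 2–3 N. I'll push it right down to the stop.

Emit:
arm_command(motion=[[0, 1.5, 0, 0, 0, 0, 0], [0, 1.5, 0, 0, 0, 0, 0], [0, 0, 0, 0, 0, 0, 0]])

```text
clock: 16.6
position: [0.5951, 0.1545, 0.2805]
ee_rot: [-0.09, 1.569, 0.091]
force: [1.6, -0.7, 0.6]
width: 0.007
```

Emit:
arm_command(motion=[[0, 1, 0, 0, 0, 0, 0], [0, 1, 0, 0, 0, 0, 0], [0, 0, 0, 0, 0, 0, 0]])

```text
clock: 16.98
position: [0.5951, 0.1545, 0.2793]
ee_rot: [-0.09, 1.569, 0.091]
force: [-1.8, 0.1, 8.8]
width: 0.009
```

Emit:
arm_command(motion=[[0, 1, 0, 0, 0, 0, 0], [0, 0, 0, 0, 0, 0, 0]])

```text
clock: 17.23
position: [0.5952, 0.1544, 0.2792]
ee_rot: [-0.09, 1.568, 0.091]
force: [-6.1, -0.3, 17.1]
width: 0.005
```

Bolt b is at its stop, down about 8 mm and holding 17 N. I'll back off, open, straddle cap b and grip.

Emit:
arm_command(motion=[[0, -10, 0, 0, 0, 0, 0], [54, -12, -1.5, 0, 0, 0, 0], [54, 0, 0, 0, 0, 0, 0], [54, 0, 0, 0, 0, 0, 0], [54, 0, 0, 0, 0, 0, 0]])

```text
clock: 17.85
position: [0.5952, 0.1529, 0.2993]
ee_rot: [-0.091, 1.57, 0.09]
force: [-0.7, 0.3, 0.3]
width: 0.389
```

```bash
python3 go.py .5955 .1525 .075 6.5
```

```text
t 17.85 tip [595.  152.9 121.3] jaw 6.6 F [-0.7  0.3  0.3] w 35.7 q [-0.66  0.55  0.48  1.75 -0.31  0.92  0.06]
shift [46.3 -0.5  0.3] turn [ 0.1  -0.04  0.01]
```

Emit:
arm_command(motion=[[54, 0, -0.5, 0.3, 0, 0, 0], [54, 0, 0, 0, 0, 0, 0], [54, 0, 0, 0, 0, 0, 0]])

```text
clock: 18.23
position: [0.5957, 0.1524, 0.2996]
ee_rot: [-0.09, 1.569, 0.09]
force: [-0.4, -0.1, 0.2]
width: 0.588
```

Emit:
arm_command(motion=[[54, 15, 0, 0, 0, 0, 0], [54, 15, 0, 0, 0, 0, 0], [54, 12, 0, 0, 0, 0, 0], [54, 4, 0, 0, 0, 0, 0], [54, 0, 0, 0, 0, 0, 0]])

```text
clock: 18.85
position: [0.5957, 0.1524, 0.2534]
ee_rot: [-0.091, 1.569, 0.09]
force: [0.6, 0.1, 0.8]
width: 0.593
```

Emit:
arm_command(motion=[[20, 0, 0, 0, 0, 0, 0], [20, 0, 0, 0, 0, 0, 0], [20, 0, 0, 0, 0, 0, 0], [20, 0, 0, 0, 0, 0, 0], [20, 0, 0, 0, 0, 0, 0]], newtons=40)

```text
clock: 19.48
position: [0.5955, 0.1524, 0.2541]
ee_rot: [-0.09, 1.569, 0.091]
force: [-3.9, -0.6, 5.8]
width: 0.374
```

Emit:
arm_command(motion=[[20, -6, 0, 0, 0, 0, 0], [20, -8, 0, 0, 0, 0, 0], [20, -8, 0, 0, 0, 0, 0], [20, -6, 0, 0, 0, 0, 0], [20, 0, 0, 0, 0, 0, 0]])

```text
clock: 20.1
position: [0.5955, 0.1524, 0.2821]
ee_rot: [-0.09, 1.569, 0.091]
force: [-1.0, -1.1, -4.5]
width: 0.376
```

Emit:
arm_command(motion=[[20, -1, 0, 0, 0, 0, 0], [20, 0, 0, 0, 0, 0, 0], [20, 0, 0, 0, 0, 0, 0]])

```text
clock: 20.48
position: [0.5955, 0.1524, 0.2825]
ee_rot: [-0.09, 1.569, 0.09]
force: [-2.5, -0.2, -4.2]
width: 0.374
```

```bash
python3 - <<'E'
from h import *
from go import delta
delta(.5955,.1525,.105,6.5)
for c in("scene","top"):
    im=get_image(c)
    for t in("cap_b_top","bolt_b_head","key_eye"):
        for d in pinpoint(c,t)[:4]: print(c,t,np.round(d["point"],4),round(d["p"],2))
    if c=="scene": h=cv2.resize(im["frame"][130:270,110:350],None,fx=3,fy=3,interpolation=cv2.INTER_CUBIC);cv2.imwrite("pics/k.png",h[:,:,::-1])
E
```

```text
t 20.48 tip [595.4 152.4 104.5] jaw 6.6 F [-2.5 -0.2 -4.2] w 34.4 q [-0.65  0.57  0.47  1.76 -0.32  0.89  0.07]
shift [-0.5  0.1 -0. ] turn [ 0.1  -0.03 -0.  ]
scene cap_b_top [ 0.3772 -0.1054  0.0035] 0.25
scene bolt_b_head [0.6143 0.0442 0.107 ] 0.67
scene bolt_b_head [ 0.7254  0.2247 -0.0032] 0.3
scene key_eye [ 0.5624 -0.2144  0.0284] 0.72
top key_eye [ 0.5598 -0.2186  0.0285] 0.74
```

View pics/k.png

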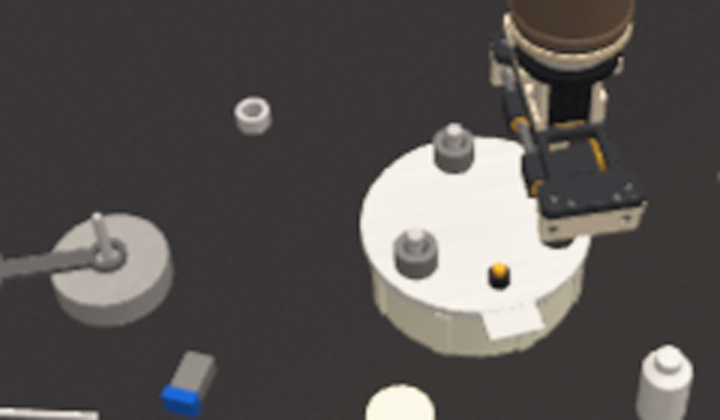

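Emit:
arm_command(motion=[[20, -1, 0, 0, 0, 0, 0], [20, 0, 0, 0, 0, 0, 0], [20, 0, 0, 0, 0, 0, 0], [20, 0, 0, 0, 0, 0, 0]])

```text
clock: 21.38
position: [0.5955, 0.1525, 0.2837]
ee_rot: [-0.09, 1.569, 0.091]
force: [-3.7, 1.2, -4.7]
width: 0.375
```

```bash
python3 - <<'E'
from h import *
from go import delta
delta(.5955,.1525,.105,6.5)
im=get_image("scene");P=cloud(im);X,Y,Z=P[...,0],P[...,1],P[...,2]
for n,x,y in(("a",.5075,.075),("c",.619,.0375),("b",.5955,.1525)):
    m=(np.hypot(X-x,Y-y)<.022)&(Z>.073)
    print(n,np.histogram(Z[m],bins=np.arange(.07,.16,.005)))
delta(.5955,.1525,.105,6.5)
E
```

```text
t 21.38 tip [595.5 152.5 105.7] jaw 6.6 F [-3.7  1.2 -4.7] w 34.4 q [-0.65  0.57  0.47  1.76 -0.32  0.89  0.07]
shift [ 0.7  0.  -0. ] turn [ 0.11 -0.02 -0.01]
a (array([10, 17, 23, 19, 34, 64,  9, 16, 10,  0,  0,  0,  0,  0,  0,  0,  0]), array([0.07 , 0.075, 0.08 , 0.085, 0.09 , 0.095, 0.1  , 0.105, 0.11 ,
       0.115, 0.12 , 0.125, 0.13 , 0.135, 0.14 , 0.145, 0.15 , 0.155]))
c (array([18, 25, 21, 21, 45, 65, 12, 18, 11,  0,  0,  0,  0,  0,  0,  0,  0]), array([0.07 , 0.075, 0.08 , 0.085, 0.09 , 0.095, 0.1  , 0.105, 0.11 ,
       0.115, 0.12 , 0.125, 0.13 , 0.135, 0.14 , 0.145, 0.15 , 0.155]))
b (array([21,  0,  0,  0,  0,  0,  1,  1,  1,  0,  0,  0,  0,  0,  0,  0,  0]), array([0.07 , 0.075, 0.08 , 0.085, 0.09 , 0.095, 0.1  , 0.105, 0.11 ,
       0.115, 0.12 , 0.125, 0.13 , 0.135, 0.14 , 0.145, 0.15 , 0.155]))
t 21.43 tip [595.5 152.5 105.7] jaw 6.6 F [-3.3  0.7 -5.2] w 34.7 q [-0.65  0.57  0.47  1.76 -0.32  0.89  0.07]
shift [ 0.7  0.  -0. ] turn [ 0.11 -0.02 -0.  ]
```

```bash
python3 -c "
from cell import arm
print(arm.sign_off())"
```

```text
the job is handed in; nothing more can be done
None
```

The job is done and handed in at about 21.5 s of the 66 s allowed; no verdict was reported.

- **Key:** It hangs with its eye over the stand's post and lies flat on the disc, released. The picture after release shows this, and the networks put the eye at about (0.56, -0.22, 0.029).
- **Bolts:** I tapped c first; it held 13.5 N without sinking. Bolt b gave way at about 2–3 N, and I pushed it down about 8 mm to a firm stop, where it held 17 N. I did not tap a, because the loose bolt was already found.
- **Cap b:** I gripped it at 40 N and lifted it about 29.6 mm of the 30 mm travel, going by how far the arm moved. The pull is a steady 4–5 N, which fits the spring near the stop, and I finished still holding it. Caps a and c still show at their shut height.

**Check that failed:** The networks did not find cap b or its bolt head in the last pictures, because the gripper hides them. The lift height therefore rests on arm travel, the force, and the cap no longer showing at its shut height in the depth image. I saw nothing else moved in the last scene picture, but it does not cover the caliper or the tray, and I did not measure the bystanders.

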